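# Empty the used coffee capsules through the tipping cup and lock it

## Task

Clear the used coffee capsules off the worktop: put every one of them into the recycler's steel tipping cup, and only when all are in it (the lock collar has to be turned open first) push the crank past the latch until the cup tips right over and they all drop into the bin. Let the cup swing back home, then turn the lock collar to its locked mark, and leave the other kitchen things where they are.

Things in the scene. Friction and masses are not known exactly. Their poses are not given: they have to be found in the camera images.
- recycler: capsule recycler, fixed: sage housing (x -140 to -20, y +-72 mm, 90 high), steel tipping cup on top, grey open bin beyond it, steel post with the lock collar beside it. Origin on the worktop under the cup's pivot; x points the way the cup tips (roughly away from the robot), z up. Pivot axis along y, 125 mm high, between plates at y +-82 mm, x +-22 mm, 143 high
- bin_in (a point): centre of the bin's inner floor, 6 mm above the worktop, axes as the recycler. Inside, the bin reaches x -90 to +90, y +-85 mm; walls reach 79 to 94 mm above this floor
- cup (a joint): tipping cup's angle: 0 = home (level, on its stop), grows as it tips to the bin, stop at 1.75. A spring pulls it home all the way (0.5 Nm at home to 0.65 Nm fully tipped, stronger than the latch); a spring-ball latch must be overcome between 0.05 and 0.3 rad (0.2 Nm more). While the collar's finger lies over its rim (collar below 0.75 rad) it cannot tip
- cup_in (a point): centre of the cup's inner floor, tips with the cup. At home 119 mm above the worktop, 60 mm to -x of the pivot, axes as the recycler. Inside, floor x -66 to +60, y +-64 mm; back and side walls rise 56 mm above it (4 mm thick); on the +x side a lip slopes up at 35 degrees for 45 mm, no front wall
- crank (a point): on the cup's crank handle: rubber bar of 16 mm diameter along y (28 mm to -y, 37 to +y of this point; its 10 mm rod 32 mm to +y), 110 mm from the pivot axis, turns with the cup. At home it leans 0.9 rad to -x: 86 mm to -x of the pivot, 193 mm above the worktop, recycler y -125. Push it to +x over its arc to tip the cup; it ends 0.85 rad past upright. Needs up to 10 N
- lock_collar (a joint): angle of the captive lock collar on its vertical post: 0 = locked mark (its finger points to the recycler's -y, over the cup's rim; the collar's tick meets the black line on the post), grows anticlockwise seen from above; open mark (black dot) at 1.3, finger then along +x beside the cup. Stops at -0.35 and 1.6. Friction 0.06 Nm, stays where it is left
- collar_grip (a point): point on the collar's axis, at recycler x -100, y +140, 205 mm above the worktop, turns with it. The collar is a steel ring of 54 mm outer diameter, 183 to 215 mm high; the fixed post's 35 mm cap stands in it to 219 mm. Clear all round above 190 mm
- finger_tip (a point): end of the collar's lock finger, a flat steel bar 14 mm wide, 6 mm thick, 99 mm from the collar's axis, 186 mm above the worktop (underside 183, 6 mm above the cup's lug at 177 mm; the cup's rim is at 175)
- capsule1: used aluminium coffee capsule, 28 mm high: rim 35 mm across and 3 mm high, body 31 mm across above it, up to 23.5 mm, then a 20 mm nose. Origin at its centre (14 mm above the worktop when standing), z along its axis towards the nose. Starts standing on its rim. Four to six of the six are there.
- capsule2: used aluminium coffee capsule, 28 mm high: rim 35 mm across and 3 mm high, body 31 mm across above it, up to 23.5 mm, then a 20 mm nose. Origin at its centre (14 mm above the worktop when standing), z along its axis towards the nose. Starts standing on its rim. Four to six of the six are there.
- capsule3: used aluminium coffee capsule, 28 mm high: rim 35 mm across and 3 mm high, body 31 mm across above it, up to 23.5 mm, then a 20 mm nose. Origin at its centre (14 mm above the worktop when standing), z along its axis towards the nose. Starts standing on its rim. Four to six of the six are there.
- capsule4: used aluminium coffee capsule, 28 mm high: rim 35 mm across and 3 mm high, body 31 mm across above it, up to 23.5 mm, then a 20 mm nose. Origin at its centre (14 mm above the worktop when standing), z along its axis towards the nose. Starts standing on its rim. Four to six of the six are there.
- capsule5: used aluminium coffee capsule, 28 mm high: rim 35 mm across and 3 mm high, body 31 mm across above it, up to 23.5 mm, then a 20 mm nose. Origin at its centre (14 mm above the worktop when standing), z along its axis towards the nose. Starts standing on its rim. Four to six of the six are there.
- capsule6: used aluminium coffee capsule, 28 mm high: rim 35 mm across and 3 mm high, body 31 mm across above it, up to 23.5 mm, then a 20 mm nose. Origin at its centre (14 mm above the worktop when standing), z along its axis towards the nose. Starts standing on its rim. Four to six of the six are there.
- honey_jar: squat amber jar with a paper-white cap, 54 mm across, 60 mm high, near the capsules; a bystander, to be left where it is. Origin at its underside. 
- creamer: white ceramic jug-mug with one handle, 72 mm across, 95 mm high; a bystander, to be left where it is. Origin at its underside. 
- pinch_bowl: small terracotta bowl, 70 mm across, 28 mm high; a bystander, to be left where it is. Origin at its underside. 
- wooden_spoon: wooden cooking spoon lying on the worktop; a bystander, to be left where it is. Origin at its underside.
- espresso_cup: small white cup with a handle, 64 mm across, 55 mm high; a bystander, to be left where it is. Origin at its underside. 

How it is judged (in metres and radians):
On the way, in this order (a step that is already met when the one before it is completed fails the run):
1. every capsule lies in the cup, the cup at home (x of capsule1 in the frame of cup_in between -0.07 and 0.095 m and y of capsule1 in the frame of cup_in between -0.066 and 0.066 m and z of capsule1 in the frame of cup_in between 0 and 0.055 m and x of capsule2 in the frame of cup_in between -0.07 and 0.095 m and y of capsule2 in the frame of cup_in between -0.066 and 0.066 m and z of capsule2 in the frame of cup_in between 0 and 0.055 m and x of capsule3 in the frame of cup_in between -0.07 and 0.095 m and y of capsule3 in the frame of cup_in between -0.066 and 0.066 m and z of capsule3 in the frame of cup_in between 0 and 0.055 m and x of capsule4 in the frame of cup_in between -0.07 and 0.095 m and y of capsule4 in the frame of cup_in between -0.066 and 0.066 m and z of capsule4 in the frame of cup_in between 0 and 0.055 m and x of capsule5 in the frame of cup_in between -0.07 and 0.095 m and y of capsule5 in the frame of cup_in between -0.066 and 0.066 m and z of capsule5 in the frame of cup_in between 0 and 0.055 m and x of capsule6 in the frame of cup_in between -0.07 and 0.095 m and y of capsule6 in the frame of cup_in between -0.066 and 0.066 m and z of capsule6 in the frame of cup_in between 0 and 0.055 m and value of joint cup below 0.08 rad), for 0.2 s.
2. the cup is tipped right over, past 1.5 rad (value of joint cup above 1.5 rad), for 0.1 s.
3. the cup has swung back home, every capsule is in the bin (value of joint cup below 0.08 rad and x of capsule1 in the frame of bin_in between -0.09 and 0.09 m and y of capsule1 in the frame of bin_in between -0.085 and 0.085 m and z of capsule1 in the frame of bin_in between -0.005 and 0.065 m and x of capsule2 in the frame of bin_in between -0.09 and 0.09 m and y of capsule2 in the frame of bin_in between -0.085 and 0.085 m and z of capsule2 in the frame of bin_in between -0.005 and 0.065 m and x of capsule3 in the frame of bin_in between -0.09 and 0.09 m and y of capsule3 in the frame of bin_in between -0.085 and 0.085 m and z of capsule3 in the frame of bin_in between -0.005 and 0.065 m and x of capsule4 in the frame of bin_in between -0.09 and 0.09 m and y of capsule4 in the frame of bin_in between -0.085 and 0.085 m and z of capsule4 in the frame of bin_in between -0.005 and 0.065 m and x of capsule5 in the frame of bin_in between -0.09 and 0.09 m and y of capsule5 in the frame of bin_in between -0.085 and 0.085 m and z of capsule5 in the frame of bin_in between -0.005 and 0.065 m and x of capsule6 in the frame of bin_in between -0.09 and 0.09 m and y of capsule6 in the frame of bin_in between -0.085 and 0.085 m and z of capsule6 in the frame of bin_in between -0.005 and 0.065 m), for 0.2 s.
At the end, for the whole second after the job is handed in: every capsule that is there lies at rest in the bin, the cup is home (below 0.08 rad) and the lock collar stands within 0.12 rad of its locked mark (all of step 3 and linear speed of each of capsule1, capsule2, capsule3, capsule4, capsule5, capsule6 below 0.03 m/s and value of joint lock_collar between -0.12 and 0.12 rad); the robot touches nothing.
It fails at once if one of the other kitchen things is knocked more than 40 mm away (distance of any of honey_jar, creamer, pinch_bowl, wooden_spoon, espresso_cup from where it was at the start of the episode above 0.04 m).
Of capsule1, capsule2, capsule3, capsule4, capsule5, capsule6 only 4 to 6 are there at a start; the rules pass over those that are not, and their reading is None.
At some moment in a run one of capsule1, capsule2, capsule3, capsule4, capsule5, capsule6 may be knocked a few centimetres aside while the robot is not near it.
Once in a run the grip may slacken for a moment while it holds something.
It also fails if it takes over 208 s, if anything falls off the work surface, if the arm or the gripper's body presses on something with over 40 N, if the wrist force passes 120 N, or if a joint passes its speed limit or range.

## Robot

A 6-joint arm with a two-finger parallel gripper is mounted at the origin on the work surface. World frame = base frame: x ahead of the robot, y to its left, z up, the work surface at z = 0. Lengths are in m, angles in degrees, forces in N, time in s.
With the tool pointing down it reaches from about 0.4 to 0.825 m from the base axis. Payload 7 kg.
Tool frame: the origin (TCP) lies at the very end of the fingers, on their centre line; the grasp point (between the pads) lies 19 mm behind it; z points along the fingers, y is the line along which they close (so a half turn about z gives the same grasp; the last joint's range is limited). The gripper opens to 88 mm and grips with 3 to 60 N. Pads are 19 mm wide; open, the fingers measure 130 mm over their backs; the gripper's body (78 mm by 193 mm) begins 47 mm behind the grasp point.
Start: joints at [92.367, 20.546, 0.682, 0, -70.136, -16.507], TCP at [0.165, 0.655, 0.227] pointing down, gripper open.
Joint ranges: [-176.03, 176.03], [-82.01, 121.73], [-58.28, 71.71], [-173.87, 95.51], [-174.79, -0.11], [-173.66, 173.66]. Speed limits (degrees/s): [136.94, 136.94, 172.46, 180, 180, 180].

## Interface

Orientations are given as [roll, pitch, yaw] about the fixed x, y, z axes, in that order (R = Rz(yaw) Ry(pitch) Rx(roll)).
In Python, from plant import r gives the robot as it stands. The module is installed in compiled form; this text tells all that it offers.
- The arm moves only by the tool jog_arm, never from a script. Its arguments are lists of equal length, an entry for each row: "travel": the shift along the tool's x, y, z each as a share of 50 cm, from -1 to 1, a list of three; "dr": the turn, a rotation vector about the tool's x, y, z each as a share of 360 degrees, from -1 to 1, a list of three; "claw": the opening, from 0 (shut) to 1 (fully open). A call has exactly 10 rows; each row is the pose to reach, as a shift and turn from the pose commanded when the call began, along the tool's axes at that moment, turning the shorter way round; what a row does not reach only later rows make up. A row lasts 1/8 s, in which the tool goes at most 62.5 mm and 10.7 degrees, less where a joint would pass 70% of its speed; a pose out of reach is approached as far as the arm can. A call with a number of a shift or a turn outside -1 to 1 is refused whole. A call with a gripper value outside its range is refused whole. The fingers move at their own pace and stop on an object; "newtons" is the grip in N (left out, the last holds). Time passes only in rows, so rows that repeat a pose let the fingers close, or fill a call up. It gives the time, the measured TCP pose, the force, the opening and the grip force at its end, in the units of the state.
- r.get_state(): the state, without advancing time (a new reading comes with each control period).
- r.capture(name): name is "scene" or "top"; returns a dict with "pixels" (384x512x3 uint8, red, green, blue), "range_z" (384x512 float32, m along the optical axis (not along the pixel's ray), 0 where there is no reading), "fx", "fy", "cx", "cy" (pixels), "position" and "attitude" of the camera in the world. Camera axes: x right, y up, looking along -z (the intrinsics and any distortion apply to the point x, -y, -z); pixel columns grow to the right and rows downward; lengths in m; the calibration is good to about 2 mm. A picture is of the moment at which its call begins.
- r.close_job(): hands the job in; it is judged then, once.
Trained networks look in the newest picture that a camera, given by its name, has taken for a name from the list of things; names that differ only in an ending like _2 or _b are one class to them, and where a whole thing is asked for, a point or a joint stands for the part that bears it (a point fixed in the world has none). Each returns a list of dicts, best first, with "conf" (0 to 1); they miss things now and then, are a little off and sometimes report something else, mostly with a low value. They report only what shows in the picture. A call takes as long as a camera call.
- r.boxes_of(name, camera): "extent" ([left, top, right, bottom] in pixels, round what is visible of it).
- r.regions_of(name, camera): "pixels" (384x512 bool, what is visible of it) and "extent" ([left, top, right, bottom] in pixels, round what is visible of it).
- r.tip_of(name, camera): "at" ([column, row] in pixels: a listed point, or the origin of a listed thing).
The state is a dict: "time_s": time; "joints": joint angles; "qd": joint speeds; "joint_torque": joint torques, N m; "tcp_pos": TCP position; "eef_rot": TCP orientation; "contact_force": force on the tool from outside, world axes, zero at the start; "moment": the same for the moment, N m; "gripper_width": finger opening in m; "gripper_force": force on a finger pad.
Only numpy, scipy, OpenCV 4.12 (cv2) and the standard library are available. Lean on these libraries where they do the work, as an engineer would, in place of code of your own. Each camera call takes 0.05 s, during which the arm holds its last target. There are 200 camera calls.

## Working session

There is one attempt and no reset: what is moved stays moved. The work goes in short steps, Python scripts to look and compute and a tool call to move; the robot and the scene stay as the last step left them, time stands still between calls to the robot, and variables do not carry over. Pictures are saved under pics/ and viewed, at most 14 in all, crops included, and the job is handed in when it is done.

Besides the shell and the picture viewer there is one more tool, called after ">>>" by a JSON object that holds its "fn" and its "kwargs". jog_arm: Moves the arm, as the interface text tells. Its arguments: {"type":"object","properties":{"travel":{"type":"array"},"dr":{"type":"array"},"claw":{"type":"array"},"newtons":{"type":"number"}},"required":["travel","dr","claw"]}

```bash
mkdir -p pics; cat > h.py <<'E'
import numpy as np, cv2
from scipy.spatial.transform import Rotation as R
from plant import r
def rot(a):
    a=np.array(a,float)
    if a.shape==(3,3): return a
    if a.shape==(4,): return R.from_quat(a).as_matrix()
    return R.from_euler('xyz',a,degrees=True).as_matrix()
def world(c,u,v,z=None):
    u,v=np.asarray(u,float),np.asarray(v,float)
    d=np.stack([(u-c['cx'])/c['fx'],-(v-c['cy'])/c['fy'],-np.ones_like(u)],-1)@rot(c['attitude']).T
    p=np.array(c['position'])
    if z is None: 
        return p+d*c['range_z'][v.astype(int),u.astype(int)][...,None]
    return p+d*((z-p[2])/d[...,2])[...,None]
def save(c,n): cv2.imwrite('pics/'+n,cv2.cvtColor(c['pixels'],cv2.COLOR_RGB2BGR))
E
python3 - <<'E'
from h import *
print(r.get_state())
cs={}
for n in('scene','top'):
    c=r.capture(n);cs[n]=c;save(c,n+'0.png');print(n,{k:c[k] for k in c if k not in('pixels','range_z')})
    for t in 'capsule1 honey_jar creamer pinch_bowl wooden_spoon espresso_cup'.split():
        for b in r.boxes_of(t,n):
            e=b['extent'];u,v=(e[0]+e[2])/2,(e[1]+e[3])/2
            print(t,round(b['conf'],2),np.round(e),world(c,u,v).round(3))
    for t in 'recycler bin_in cup_in crank collar_grip finger_tip'.split():
        for b in r.tip_of(t,n)[:2]:
            print(t,round(b['conf'],2),np.round(b['at']),world(c,*b['at']).round(3))
a=np.hstack([cs['scene']['pixels'],cs['top']['pixels']])
E
```

```text
{'time_s': 0.0, 'joints': array([ 9.23683303e+01,  2.05911515e+01,  6.32949312e-01, -2.04440684e-02,
       -7.01339738e+01, -1.65074246e+01]), 'qd': array([ 0.08531605, -0.08614336, -0.11607078,  0.01970448,  0.06105516,
       -0.07586332]), 'joint_torque': array([ 1.60283129e-03, -5.82723749e+01,  2.93043405e+01,  6.99700847e+00,
        7.07450919e-03, -1.53832971e-04]), 'tcp_pos': array([0.1647853 , 0.65407467, 0.22561859]), 'eef_rot': array([ 1.79906162e+02, -7.76698892e-03, -1.41460508e+01]), 'contact_force': array([ 0.61775606,  0.33137278, -0.06916624]), 'moment': array([-0.05392893, -0.04499617,  0.06416524]), 'gripper_force': 0.0, 'gripper_width': 0.08745385381880928}
scene {'fx': 355.900404421346, 'fy': 355.900404421346, 'cx': 253.26342113989486, 'cy': 192.3341357195164, 'position': array([ 1.03152994, -0.52315409,  1.06080436]), 'attitude': array([35.79861642,  0.57321299, 45.75474094])}
capsule1 0.69 [172. 234. 184. 251.] [ 0.462 -0.326  0.026]
capsule1 0.69 [348. 142. 372. 170.] [0.674 0.356 0.077]
capsule1 0.68 [224. 270. 232. 283.] [ 0.662 -0.286  0.022]
capsule1 0.4
[... 1477 characters left out ...]

pinch_bowl 0.54 [144. 208. 162. 232.] [0.519 0.325 0.001]
wooden_spoon 0.52 [349. 222. 377. 266.] [ 0.407 -0.489  0.001]
espresso_cup 0.86 [144. 211. 161. 235.] [0.507 0.325 0.007]
espresso_cup 0.35 [170. 207. 210. 223.] [0.511 0.153 0.188]
recycler 0.71 [219. 176.] [0.687 0.064 0.007]
recycler 0.56 [224. 195.] [0.592 0.041 0.118]
bin_in 0.68 [220. 173.] [0.7   0.063 0.006]
bin_in 0.58 [256. 205.] [ 0.538 -0.072  0.201]
cup_in 0.77 [221. 198.] [0.579 0.051 0.116]
cup_in 0.16 [177. 218.] [0.501 0.19  0.211]
crank 0.9 [256. 205.] [ 0.541 -0.075  0.195]
crank 0.18 [300. 211.] [ 0.536 -0.246  0.025]
collar_grip 0.66 [180. 216.] [0.506 0.181 0.219]
finger_tip 0.73 [208. 217.] [0.504 0.092 0.185]
```

```bash
python3 - <<'E'
import cv2
a=cv2.imread('pics/scene0.png');b=cv2.imread('pics/top0.png')
cv2.imwrite('pics/s0c.png',cv2.resize(a[110:300,90:390],(800,507),interpolation=cv2.INTER_CUBIC))
cv2.imwrite('pics/t0c.png',cv2.resize(b[140:280,105:385],(800,400),interpolation=cv2.INTER_CUBIC))
E
```

```text
(no output)
```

View pics/s0c.png

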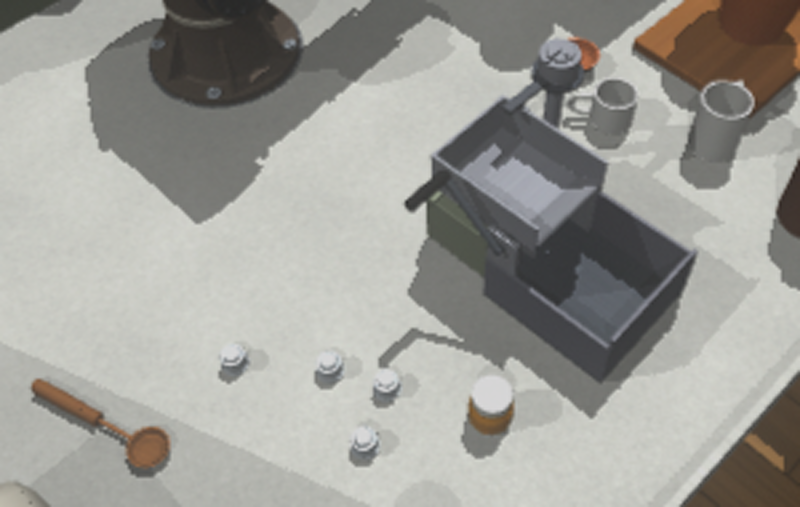

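View pics/t0c.png

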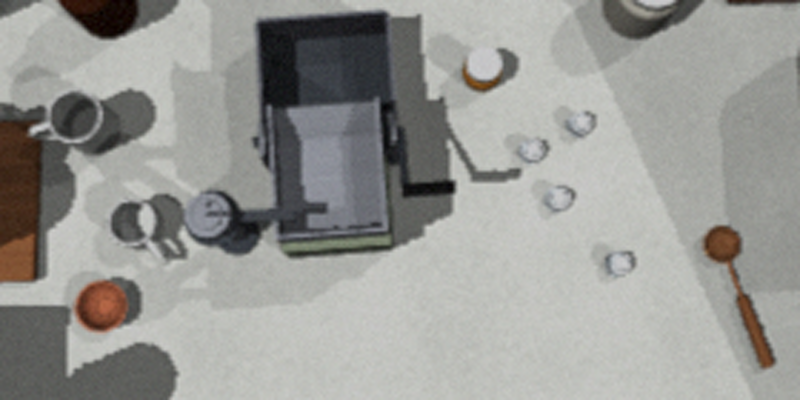

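```bash
cat >> h.py <<'E'
def cloud(c):
    v,u=np.mgrid[0:384,0:512]; return world(c,u,v)
def caps(c,P,x=(.3,.85),y=(-.5,-.1),zmin=.018,zmax=.04):
    m=((P[...,2]>zmin)&(P[...,2]<zmax)&(P[...,0]>x[0])&(P[...,0]<x[1])&(P[...,1]>y[0])&(P[...,1]<y[1])).astype('uint8')
    n,l=cv2.connectedComponents(m); o=[]
    for i in range(1,n):
        q=P[l==i]
        if len(q)>8: o.append(np.r_[((q.max(0)+q.min(0))/2).round(4),len(q),np.median(q,0).round(4)])
    return o
E
python3 - <<'E'
from h import *
for n in('scene','top'):
    c=r.capture(n);P=cloud(c);print(n)
    for o in caps(c,P): print('cap',o)
    for t,(z0,z1),(x0,x1),(y0,y1) in [('rim',(.168,.18),(.45,.75),(-.04,.14)),('crank',(.186,.21),(.45,.65),(-.15,-.06)),('collartop',(.205,.23),(.4,.6),(.1,.25)),('finger',(.183,.195),(.4,.6),(0.06,.17)),('bin',(.08,.106),(.66,.9),(-.06,.18))]:
        m=(P[...,2]>z0)&(P[...,2]<z1)&(P[...,0]>x0)&(P[...,0]<x1)&(P[...,1]>y0)&(P[...,1]<y1)
        q=P[m]
        if len(q)>5:
            (cx,cy),wh,a=cv2.minAreaRect((q[:,:2]*1000).astype('float32')); print(t,len(q),round(cx),round(cy),np.round(wh),round(a,1),'med',np.median(q,0).round(3))
E
```

```text
scene
cap [ 4.586e-01 -3.280e-01  2.450e-02  6.500e+01  4.594e-01 -3.289e-01
  2.390e-02]
cap [ 5.474e-01 -2.493e-01  2.500e-02  6.400e+01  5.500e-01 -2.517e-01
  2.420e-02]
cap [ 6.147e-01 -2.164e-01  2.370e-02  6.600e+01  6.169e-01 -2.176e-01
  2.320e-02]
cap [ 7.297e-01 -1.539e-01  2.880e-02  7.800e+01  7.424e-01 -1.694e-01
  2.990e-02]
cap [ 0.3996 -0.4942  0.0199  9.      0.3992 -0.4943  0.0191]
cap [ 6.525e-01 -2.844e-01  2.520e-02  7.400e+01  6.531e-01 -2.859e-01
  2.400e-02]
cap [ 0.833  -0.4154  0.0293 19.      0.8378 -0.417   0.0302]
rim 247 571 43 [166. 163.] 3.3 med [0.554 0.043 0.172]
crank 69 540 -82 [16. 41.] 4.6 med [ 0.542 -0.083  0.197]
collartop 167 513 189 [55. 50.] 77.7 med [0.516 0.184 0.214]
finger 96 514 128 [27. 81.] 2.7 med [0.514 0.133 0.187]
bin 280 723 61 [133. 184.] 3.1 med [0.782 0.046 0.085]
top
cap [ 8.014e-01 -3.573e-01  2.960e-02  4.100e+01  7.774e-01 -3.485e-01
  2.800e-02]
cap [ 7.193e-01 -1.508e-01  2.910e-02  3.600e+01  7.076e-01 -1.422e-01
  3.060e-02]
cap [ 6.493e-01 -2.860e-01  2.510e-02  4.900e+01  6.481e-01 -2.837e-01
  2.450e-02]
cap [ 6.126e-01 -2.175e-01  2.650e-02  4.700e+01  6.126e-01 -2.153e-01
  2.530e-02]
cap [ 5.451e-01 -2.498e-01  2.560e-02  4.500e+01  5.448e-01 -2.503e-01
  2.380e-02]
cap [ 4.559e-01 -3.268e-01  2.480e-02  4.700e+01  4.543e-01 -3.271e-01
  2.440e-02]
rim 170 569 41 [163. 161.] 3.4 med [0.537 0.053 0.174]
crank 57 538 -81 [15. 41.] 2.5 med [ 0.538 -0.08   0.197]
collartop 205 510 188 [51. 52.] 19.4 med [0.509 0.188 0.215]
finger 97 516 130 [45. 78.] 2.2 med [0.511 0.127 0.188]
bin 202 726 60 [125. 180.] 2.2 med [0.78  0.067 0.089]
```

```bash
cat >> h.py <<'E'
import json
def plan(wps,start=None):
    """wps: rows [x,y,z,yaw(,pitch tilt)] tool down; prints jog rows from last commanded pose"""
    s=start or json.load(open('cmd.json'))
    R0=R.from_euler('xyz',[180,0,s[3]],degrees=True); T=[];D=[]
    for w in wps:
        t=R0.inv().apply(np.array(w[:3])-s[:3])/.5
        T.append([round(float(a),3) for a in t]); D.append([0,0,round(-(w[3]-s[3])/360,4)])
    print(len(wps),json.dumps(T).replace(' ',''));print(json.dumps(D).replace(' ',''))
    json.dump(list(map(float,wps[-1])),open('cmd.json','w'))
def st():
    s=r.get_state();print(round(s['time_s'],2),s['tcp_pos'].round(4),s['eef_rot'].round(2),'F',s['contact_force'].round(1),'w',round(s['gripper_width'],4),round(s['gripper_force'],1),'j',s['joints'].round(0))
E
python3 - <<'E'
from h import *
plan([[.511,.189,.28,-40]]*10,[.165,.655,.227,-14.14])
plan([[.511,.189,.194,-40]]*10)
plan([[.511,.189,.194,-40+9*i] for i in range(1,9)]+[[.511,.189,.194,35]]*2)
E
```

```text
10 [[0.899,0.735,-0.106],[0.899,0.735,-0.106],[0.899,0.735,-0.106],[0.899,0.735,-0.106],[0.899,0.735,-0.106],[0.899,0.735,-0.106],[0.899,0.735,-0.106],[0.899,0.735,-0.106],[0.899,0.735,-0.106],[0.899,0.735,-0.106]]
[[0,0,0.0718],[0,0,0.0718],[0,0,0.0718],[0,0,0.0718],[0,0,0.0718],[0,0,0.0718],[0,0,0.0718],[0,0,0.0718],[0,0,0.0718],[0,0,0.0718]]
10 [[0.0,-0.0,0.172],[0.0,-0.0,0.172],[0.0,-0.0,0.172],[0.0,-0.0,0.172],[0.0,-0.0,0.172],[0.0,-0.0,0.172],[0.0,-0.0,0.172],[0.0,-0.0,0.172],[0.0,-0.0,0.172],[0.0,-0.0,0.172]]
[[0,0,-0.0],[0,0,-0.0],[0,0,-0.0],[0,0,-0.0],[0,0,-0.0],[0,0,-0.0],[0,0,-0.0],[0,0,-0.0],[0,0,-0.0],[0,0,-0.0]]
10 [[0.0,0.0,0.0],[0.0,0.0,0.0],[0.0,0.0,0.0],[0.0,0.0,0.0],[0.0,0.0,0.0],[0.0,0.0,0.0],[0.0,0.0,0.0],[0.0,0.0,0.0],[0.0,0.0,0.0],[0.0,0.0,0.0]]
[[0,0,-0.025],[0,0,-0.05],[0,0,-0.075],[0,0,-0.1],[0,0,-0.125],[0,0,-0.15],[0,0,-0.175],[0,0,-0.2],[0,0,-0.2083],[0,0,-0.2083]]
```

>>> {"fn": "jog_arm", "kwargs": {"travel": [[0.899, 0.735, -0.106], [0.899, 0.735, -0.106], [0.899, 0.735, -0.106], [0.899, 0.735, -0.106], [0.899, 0.735, -0.106], [0.899, 0.735, -0.106], [0.899, 0.735, -0.106], [0.899, 0.735, -0.106], [0.899, 0.735, -0.106], [0.899, 0.735, -0.106]], "dr": [[0, 0, 0.0718], [0, 0, 0.0718], [0, 0, 0.0718], [0, 0, 0.0718], [0, 0, 0.0718], [0, 0, 0.0718], [0, 0, 0.0718], [0, 0, 0.0718], [0, 0, 0.0718], [0, 0, 0.0718]], "claw": [1, 1, 1, 1, 1, 1, 1, 1, 1, 1], "newtons": 30}}

```text
time_s: 2.65
tcp_pos: [0.5125, 0.1857, 0.2801]
eef_rot: [-180.0, -0.0, -40.2]
contact_force: [-0.4, 0.4, 0.3]
gripper_width: 0.0875
gripper_force: 0.0
```

>>> {"fn": "jog_arm", "kwargs": {"travel": [[0, 0, 0.08], [0, 0, 0.13], [0, 0, 0.172], [0, 0, 0.172], [0, 0, 0.172], [0, 0, 0.172], [0, 0, 0.172], [0, 0, 0.172], [0, 0, 0.172], [0, 0, 0.172]], "dr": [[0, 0, 0], [0, 0, 0], [0, 0, 0], [0, 0, 0], [0, 0, 0], [0, 0, 0], [0, 0, 0], [0, 0, 0], [0, 0, 0], [0, 0, 0]], "claw": [1, 1, 1, 1, 0.4, 0.4, 0.4, 0.4, 0.4, 0.4], "newtons": 30}}

```text
time_s: 3.9
tcp_pos: [0.5123, 0.1898, 0.1942]
eef_rot: [-179.8, -0.0, -40.0]
contact_force: [4.5, 4.2, 0.2]
gripper_width: 0.0533
gripper_force: 30.0
```

>>> {"fn": "jog_arm", "kwargs": {"travel": [[0, 0, 0], [0, 0, 0], [0, 0, 0], [0, 0, 0], [0, 0, 0], [0, 0, 0], [0, 0, 0], [0, 0, 0], [0, 0, 0], [0, 0, 0]], "dr": [[0, 0, -0.025], [0, 0, -0.05], [0, 0, -0.075], [0, 0, -0.1], [0, 0, -0.125], [0, 0, -0.15], [0, 0, -0.175], [0, 0, -0.2], [0, 0, -0.2083], [0, 0, -0.2083]], "claw": [0.4, 0.4, 0.4, 0.4, 0.4, 0.4, 0.4, 0.4, 0.4, 0.4]}}

```text
time_s: 5.15
tcp_pos: [0.5126, 0.1936, 0.1942]
eef_rot: [-179.8, -0.5, 35.1]
contact_force: [0.0, 18.6, -3.8]
gripper_width: 0.0533
gripper_force: 30.0
```

```bash
python3 - <<'E'
from h import *
st()
plan([[.511,.189,.194,35]]*3+[[.511,.189,.28,35]]*7,[.511,.189,.194,35])
E
```

```text
5.15 [0.5126 0.1936 0.1942] [-179.75   -0.49   35.12] F [ 0.  18.6 -3.8] w 0.0533 30.0 j [ 41.  10. -18.  -0. -61.  84.]
10 [[0.0,0.0,0.0],[0.0,0.0,0.0],[0.0,0.0,0.0],[0.0,0.0,-0.172],[0.0,0.0,-0.172],[0.0,0.0,-0.172],[0.0,0.0,-0.172],[0.0,0.0,-0.172],[0.0,0.0,-0.172],[0.0,0.0,-0.172]]
[[0,0,0.0],[0,0,0.0],[0,0,0.0],[0,0,0.0],[0,0,0.0],[0,0,0.0],[0,0,0.0],[0,0,0.0],[0,0,0.0],[0,0,0.0]]
```

>>> {"fn": "jog_arm", "kwargs": {"travel": [[0, 0, 0], [0, 0, 0], [0, 0, 0], [0, 0, -0.172], [0, 0, -0.172], [0, 0, -0.172], [0, 0, -0.172], [0, 0, -0.172], [0, 0, -0.172], [0, 0, -0.172]], "dr": [[0, 0, 0], [0, 0, 0], [0, 0, 0], [0, 0, 0], [0, 0, 0], [0, 0, 0], [0, 0, 0], [0, 0, 0], [0, 0, 0], [0, 0, 0]], "claw": [1, 1, 1, 1, 1, 1, 1, 1, 1, 1]}}

```text
time_s: 6.4
tcp_pos: [0.5109, 0.1883, 0.2791]
eef_rot: [180.0, 0.0, 35.0]
contact_force: [0.1, -0.1, -0.7]
gripper_width: 0.0879
gripper_force: 0.0
```

```bash
python3 - <<'E'
from h import *
st()
for n in('scene','top'):
    c=r.capture(n);P=cloud(c)
    for o in caps(c,P): print(n,'cap',o)
    m=(P[...,2]>.181)&(P[...,2]<.195)&(P[...,0]>.53)&(P[...,0]<.65)&(P[...,1]>.13)&(P[...,1]<.23)
    q=P[m];print(len(q),q.mean(0) if len(q) else '')
    save(c,n+'1.png')
E
```

```text
6.4 [0.5109 0.1883 0.2791] [1.8e+02 4.0e-02 3.5e+01] F [ 0.1 -0.1 -0.7] w 0.0879 0.0 j [ 41.   6. -11.   0. -73.  84.]
scene cap [ 4.581e-01 -3.279e-01  2.370e-02  6.400e+01  4.602e-01 -3.288e-01
  2.380e-02]
scene cap [ 5.492e-01 -2.497e-01  2.470e-02  6.300e+01  5.503e-01 -2.509e-01
  2.470e-02]
scene cap [ 6.143e-01 -2.165e-01  2.470e-02  6.900e+01  6.169e-01 -2.183e-01
  2.360e-02]
scene cap [ 7.297e-01 -1.545e-01  2.920e-02  8.100e+01  7.433e-01 -1.684e-01
  3.080e-02]
scene cap [ 6.515e-01 -2.846e-01  2.470e-02  7.300e+01  6.528e-01 -2.859e-01
  2.370e-02]
scene cap [ 0.833  -0.4155  0.0289 18.      0.8384 -0.417   0.0264]
110 [0.56816197 0.17794598 0.18701691]
top cap [ 8.016e-01 -3.602e-01  2.920e-02  4.400e+01  7.783e-01 -3.514e-01
  3.030e-02]
top cap [ 7.178e-01 -1.522e-01  2.790e-02  3.600e+01  7.067e-01 -1.460e-01
  3.030e-02]
top cap [ 6.492e-01 -2.856e-01  2.650e-02  5.100e+01  6.472e-01 -2.835e-01
  2.400e-02]
top cap [ 6.131e-01 -2.175e-01  2.760e-02  4.700e+01  6.127e-01 -2.154e-01
  2.390e-02]
top cap [ 5.448e-01 -2.499e-01  2.560e-02  4.700e+01  5.446e-01 -2.507e-01
  2.530e-02]
top cap [ 4.561e-01 -3.272e-01  2.740e-02  4.800e+01  4.544e-01 -3.269e-01
  2.440e-02]
top cap [ 0.393  -0.4936  0.0206 14.      0.3948 -0.4953  0.0198]
23 [0.55642354 0.18200675 0.18905882]
```

```bash
python3 - <<'E'
from h import *
plan([[.547,-.2497,.26,-87]],[.511,.189,.28,35])
plan([[.547,-.2497,z,-87] for z in (.2,.14,.08,.03,.006)])
O=np.array([.619,.057]);a=np.radians(3);Rr=np.array([[np.cos(a),-np.sin(a)],[np.sin(a),np.cos(a)]])
for p in [(-72,-38),(-72,0),(-72,40),(-35,20)]: print((O+Rr@np.array(p)/1000).round(4))
s=[.547,-.2497,.006,-87]
p=O+Rr@np.array([-.072,-.038]); 
plan([[s[0],s[1],.15,-87],[s[0],s[1],.26,-87],[*p,.26,-87]],s)
plan([[*p,z,-87] for z in (.2,.138)])
E
```

```text
1 [[-0.444,0.76,0.04]]
[[0,0,0.3389]]
5 [[0.0,-0.0,0.12],[0.0,-0.0,0.24],[0.0,-0.0,0.36],[0.0,-0.0,0.46],[0.0,-0.0,0.508]]
[[0,0,-0.0],[0,0,-0.0],[0,0,-0.0],[0,0,-0.0],[0,0,-0.0]]
[0.5491 0.0153]
[0.5471 0.0532]
[0.545  0.0932]
[0.583  0.0751]
3 [[-0.0,0.0,-0.288],[-0.0,0.0,-0.508],[-0.529,-0.032,-0.508]]
[[0,0,0.0],[0,0,0.0],[0,0,0.0]]
2 [[0.0,-0.0,0.12],[0.0,-0.0,0.244]]
[[0,0,-0.0],[0,0,-0.0]]
```

>>> {"fn": "jog_arm", "kwargs": {"travel": [[-0.444, 0.76, 0.04], [-0.444, 0.76, 0.04], [-0.444, 0.76, 0.04], [-0.444, 0.76, 0.04], [-0.444, 0.76, 0.04], [-0.444, 0.76, 0.04], [-0.444, 0.76, 0.04], [-0.444, 0.76, 0.04], [-0.444, 0.76, 0.04], [-0.444, 0.76, 0.04]], "dr": [[0, 0, 0.3389], [0, 0, 0.3389], [0, 0, 0.3389], [0, 0, 0.3389], [0, 0, 0.3389], [0, 0, 0.3389], [0, 0, 0.3389], [0, 0, 0.3389], [0, 0, 0.3389], [0, 0, 0.3389]], "claw": [0.7, 0.7, 0.7, 0.7, 0.7, 0.7, 0.7, 0.7, 0.7, 0.7]}}

```text
time_s: 7.75
tcp_pos: [0.547, -0.2507, 0.2593]
eef_rot: [180.0, 0.0, -72.8]
contact_force: [0.3, -0.4, 0.2]
gripper_width: 0.0615
gripper_force: 0.0
```

>>> {"fn": "jog_arm", "kwargs": {"travel": [[0, 0, 0.12], [0, 0, 0.24], [0, 0, 0.36], [0, 0, 0.46], [0, 0, 0.508], [0, 0, 0.508], [0, 0, 0.508], [0, 0, 0.508], [0, 0, 0.508], [0, 0, 0.508]], "dr": [[0, 0, 0.025], [0, 0, 0.0417], [0, 0, 0.0417], [0, 0, 0.0417], [0, 0, 0.0417], [0, 0, 0.0417], [0, 0, 0.0417], [0, 0, 0.0417], [0, 0, 0.0417], [0, 0, 0.0417]], "claw": [0.7, 0.7, 0.7, 0.7, 0.7, 0.7, 0.2, 0.2, 0.2, 0.2], "newtons": 15}}

```text
time_s: 9.0
tcp_pos: [0.5474, -0.2503, 0.0064]
eef_rot: [-179.9, -0.0, -87.4]
contact_force: [-0.3, 1.8, 4.0]
gripper_width: 0.0305
gripper_force: 15.0
```

>>> {"fn": "jog_arm", "kwargs": {"travel": [[0, 0, -0.12], [0, 0, -0.24], [0, 0, -0.36], [0, 0, -0.48], [-0.1, -0.01, -0.508], [-0.21, -0.013, -0.508], [-0.32, -0.02, -0.508], [-0.43, -0.026, -0.508], [-0.529, -0.032, -0.508], [-0.529, -0.032, -0.508]], "dr": [[0, 0, 0], [0, 0, 0], [0, 0, 0], [0, 0, 0], [0, 0, 0], [0, 0, 0], [0, 0, 0], [0, 0, 0], [0, 0, 0], [0, 0, 0]], "claw": [0.2, 0.2, 0.2, 0.2, 0.2, 0.2, 0.2, 0.2, 0.2, 0.2], "newtons": 25}}

```text
time_s: 10.25
tcp_pos: [0.5512, 0.0176, 0.2598]
eef_rot: [-180.0, 0.0, -87.2]
contact_force: [0.2, 0.1, -0.2]
gripper_width: 0.0302
gripper_force: 25.0
```

>>> {"fn": "jog_arm", "kwargs": {"travel": [[0, 0, 0.1], [0, 0, 0.2], [0, 0, 0.244], [0, 0, 0.244], [0, 0, 0.244], [0, 0, 0.244], [0, 0, 0.244], [0, 0, 0.12], [0, 0, 0], [0, 0, 0]], "dr": [[0, 0, 0], [0, 0, 0], [0, 0, 0], [0, 0, 0], [0, 0, 0], [0, 0, 0], [0, 0, 0], [0, 0, 0], [0, 0, 0], [0, 0, 0]], "claw": [0.2, 0.2, 0.2, 0.2, 0.55, 0.55, 0.55, 0.55, 0.55, 0.55]}}

```text
time_s: 11.5
tcp_pos: [0.554, 0.0151, 0.2658]
eef_rot: [-179.4, 0.1, -87.4]
contact_force: [-0.0, -0.5, -1.1]
gripper_width: 0.0484
gripper_force: 0.0
```

```bash
python3 - <<'E'
from h import *
st()
for n in('scene','top'):
    c=r.capture(n);P=cloud(c)
    for o in caps(c,P): print(n,'cap',o)
C=[.6137,-.217]; s=[.5491,.0153,.26,-87]
plan([[*C,.26,-87]],s)
plan([[*C,z,-87] for z in (.2,.14,.08,.03,.006)])
p=[.5471,.0532]
s=[*C,.006,-87]
plan([[*C,.15,-87],[*C,.26,-87],[*p,.26,-87]],s)
save(c,'top2.png')
E
```

```text
11.5 [0.554  0.0151 0.2658] [-1.7941e+02  1.1000e-01 -8.7400e+01] F [-0.  -0.5 -1.1] w 0.0484 0.0 j [ 22.   7. -12.   0. -70. -19.]
scene cap [ 4.577e-01 -3.279e-01  2.650e-02  6.000e+01  4.595e-01 -3.289e-01
  2.390e-02]
scene cap [ 6.159e-01 -2.167e-01  2.470e-02  6.700e+01  6.174e-01 -2.172e-01
  2.380e-02]
scene cap [ 7.289e-01 -1.546e-01  2.790e-02  7.700e+01  7.423e-01 -1.696e-01
  2.920e-02]
scene cap [ 0.384  -0.4976  0.0204 10.      0.3865 -0.4971  0.019 ]
scene cap [ 6.522e-01 -2.842e-01  2.500e-02  7.400e+01  6.532e-01 -2.856e-01
  2.420e-02]
scene cap [ 0.8326 -0.4152  0.0289 18.      0.8386 -0.417   0.0274]
top cap [ 8.014e-01 -3.608e-01  2.900e-02  4.400e+01  7.792e-01 -3.468e-01
  2.990e-02]
top cap [ 7.181e-01 -1.506e-01  2.870e-02  3.700e+01  7.067e-01 -1.437e-01
  3.180e-02]
top cap [ 6.492e-01 -2.864e-01  2.580e-02  4.900e+01  6.470e-01 -2.845e-01
  2.460e-02]
top cap [ 6.131e-01 -2.179e-01  2.480e-02  4.700e+01  6.123e-01 -2.154e-01
  2.330e-02]
top cap [ 4.559e-01 -3.266e-01  2.660e-02  4.900e+01  4.540e-01 -3.263e-01
  2.480e-02]
1 [[0.471,-0.105,-0.0]]
[[0,0,0.0]]
5 [[0.0,-0.0,0.12],[0.0,-0.0,0.24],[0.0,-0.0,0.36],[0.0,-0.0,0.46],[0.0,-0.0,0.508]]
[[0,0,-0.0],[0,0,-0.0],[0,0,-0.0],[0,0,-0.0],[0,0,-0.0]]
3 [[-0.0,0.0,-0.288],[-0.0,0.0,-0.508],[-0.547,0.105,-0.508]]
[[0,0,0.0],[0,0,0.0],[0,0,0.0]]
```

>>> {"fn": "jog_arm", "kwargs": {"travel": [[0.115, -0.025, 0], [0.23, -0.05, 0], [0.35, -0.077, 0], [0.46, -0.103, 0], [0.471, -0.105, 0.08], [0.471, -0.105, 0.2], [0.471, -0.105, 0.32], [0.471, -0.105, 0.43], [0.471, -0.105, 0.508], [0.471, -0.105, 0.508]], "dr": [[0, 0, 0], [0, 0, 0], [0, 0, 0], [0, 0, 0], [0, 0, 0], [0, 0, 0], [0, 0, 0], [0, 0, 0], [0, 0, 0], [0, 0, 0]], "claw": [0.7, 0.7, 0.7, 0.7, 0.7, 0.7, 0.7, 0.7, 0.7, 0.7]}}

```text
time_s: 12.85
tcp_pos: [0.6126, -0.2181, 0.0027]
eef_rot: [179.7, 0.0, -87.4]
contact_force: [-0.6, -0.3, 0.3]
gripper_width: 0.0616
gripper_force: 0.0
```

>>> {"fn": "jog_arm", "kwargs": {"travel": [[0, 0, 0], [0, 0, 0], [0, 0, 0], [0, 0, 0], [0, 0, -0.1], [0, 0, -0.22], [0, 0, -0.34], [0, 0, -0.46], [-0.05, 0.01, -0.508], [-0.16, 0.03, -0.508]], "dr": [[0, 0, 0], [0, 0, 0], [0, 0, 0], [0, 0, 0], [0, 0, 0], [0, 0, 0], [0, 0, 0], [0, 0, 0], [0, 0, 0], [0, 0, 0]], "claw": [0.2, 0.2, 0.2, 0.2, 0.2, 0.2, 0.2, 0.2, 0.2, 0.2], "newtons": 25}}

```text
time_s: 14.1
tcp_pos: [0.5967, -0.1395, 0.2623]
eef_rot: [-179.7, -0.0, -87.6]
contact_force: [0.8, 0.9, -0.9]
gripper_width: 0.0304
gripper_force: 25.0
```

>>> {"fn": "jog_arm", "kwargs": {"travel": [[-0.12, 0.023, 0], [-0.24, 0.046, 0], [-0.36, 0.07, 0], [-0.387, 0.075, 0.05], [-0.387, 0.075, 0.16], [-0.387, 0.075, 0.244], [-0.387, 0.075, 0.244], [-0.387, 0.075, 0.244], [-0.387, 0.075, 0.244], [-0.387, 0.075, 0.2]], "dr": [[0, 0, 0], [0, 0, 0], [0, 0, 0], [0, 0, 0], [0, 0, 0], [0, 0, 0], [0, 0, 0], [0, 0, 0], [0, 0, 0], [0, 0, 0]], "claw": [0.2, 0.2, 0.2, 0.2, 0.2, 0.2, 0.2, 0.55, 0.55, 0.55]}}

```text
time_s: 15.35
tcp_pos: [0.5493, 0.0525, 0.1601]
eef_rot: [180.0, 0.0, -87.5]
contact_force: [0.7, -0.7, -0.3]
gripper_width: 0.0473
gripper_force: 0.0
```

```bash
python3 - <<'E'
from h import *
st()
for n in('scene','top'):
    c=r.capture(n);P=cloud(c);save(c,n+'3.png')
    for o in caps(c,P): print(n,'cap',o[:4])
C=[.6507,-.2853]; s=[.5471,.0532,.16,-87]
plan([[.5471,.0532,.26,-87],[*C,.26,-87]],s)
p=[.545,.0932]
s=[*C,.006,-87]
plan([[*p,.26,-87]],s)
E
```

```text
15.35 [0.5493 0.0525 0.1601] [179.97   0.   -87.46] F [ 0.7 -0.7 -0.3] w 0.0473 0.0 j [ 26.  12. -20.  -0. -58. -23.]
scene cap [ 4.585e-01 -3.282e-01  2.360e-02  6.100e+01]
scene cap [ 7.30e-01 -1.54e-01  2.86e-02  8.00e+01]
scene cap [ 0.3991 -0.4951  0.0202 11.    ]
scene cap [ 6.518e-01 -2.842e-01  2.380e-02  7.200e+01]
scene cap [ 0.8312 -0.4161  0.0284 16.    ]
top cap [ 8.008e-01 -3.608e-01  2.900e-02  4.400e+01]
top cap [ 7.181e-01 -1.509e-01  2.930e-02  3.400e+01]
top cap [ 6.496e-01 -2.863e-01  2.510e-02  4.800e+01]
top cap [ 4.560e-01 -3.266e-01  2.520e-02  4.800e+01]
2 [[-0.0,0.0,-0.2],[0.687,-0.171,-0.2]]
[[0,0,0.0],[0,0,0.0]]
1 [[-0.767,0.171,-0.508]]
[[0,0,0.0]]
```

>>> {"fn": "jog_arm", "kwargs": {"travel": [[0, 0, -0.12], [0, 0, -0.2], [0.12, -0.03, -0.2], [0.24, -0.06, -0.2], [0.36, -0.09, -0.2], [0.48, -0.119, -0.2], [0.59, -0.147, -0.2], [0.687, -0.171, -0.17], [0.687, -0.171, -0.05], [0.687, -0.171, 0.07]], "dr": [[0, 0, 0], [0, 0, 0], [0, 0, 0], [0, 0, 0], [0, 0, 0], [0, 0, 0], [0, 0, 0], [0, 0, 0], [0, 0, 0], [0, 0, 0]], "claw": [0.55, 0.55, 0.7, 0.7, 0.7, 0.7, 0.7, 0.7, 0.7, 0.7]}}

```text
time_s: 16.7
tcp_pos: [0.6507, -0.288, 0.124]
eef_rot: [-179.8, -0.0, -87.5]
contact_force: [-0.2, 0.4, -0.3]
gripper_width: 0.0612
gripper_force: 0.0
```

>>> {"fn": "jog_arm", "kwargs": {"travel": [[0, 0, 0.1], [0, 0, 0.2], [0, 0, 0.238], [0, 0, 0.238], [0, 0, 0.238], [0, 0, 0.238], [0, 0, 0.238], [0, 0, 0.14], [0, 0, 0.02], [0, 0, -0.1]], "dr": [[0, 0, 0], [0, 0, 0], [0, 0, 0], [0, 0, 0], [0, 0, 0], [0, 0, 0], [0, 0, 0], [0, 0, 0], [0, 0, 0], [0, 0, 0]], "claw": [0.7, 0.7, 0.7, 0.7, 0.2, 0.2, 0.2, 0.2, 0.2, 0.2]}}

```text
time_s: 17.95
tcp_pos: [0.6501, -0.2867, 0.177]
eef_rot: [-180.0, -0.0, -87.4]
contact_force: [1.0, 0.4, -0.0]
gripper_width: 0.0178
gripper_force: 0.0
```

```bash
python3 - <<'E'
from h import *
st()
for n in('scene','top'):
    c=r.capture(n);P=cloud(c);save(c,n+'4.png')
    for o in caps(c,P,zmin=.014): print(n,'cap',o[:4])
a=cv2.imread('pics/scene4.png');cv2.imwrite('pics/s4c.png',cv2.resize(a[130:300,140:340],(706,600),interpolation=cv2.INTER_CUBIC))
E
```

```text
17.95 [ 0.6501 -0.2867  0.177 ] [-1.7998e+02 -1.0000e-02 -8.7440e+01] F [ 1.   0.4 -0. ] w 0.0178 0.0 j [ -8.  26.   2.   0. -66.  11.]
scene cap [ 5.021e-01 -3.590e-01  2.310e-02  7.400e+01]
scene cap [ 3.823e-01 -4.926e-01  1.810e-02  3.600e+01]
scene cap [ 7.300e-01 -1.537e-01  2.670e-02  8.700e+01]
scene cap [ 6.488e-01 -2.840e-01  2.300e-02  8.100e+01]
scene cap [ 0.8326 -0.4154  0.0272 20.    ]
top cap [ 6.454e-01 -2.857e-01  2.510e-02  5.100e+01]
top cap [ 5.014e-01 -3.587e-01  2.530e-02  5.200e+01]
top cap [ 3.873e-01 -4.922e-01  1.950e-02  3.200e+01]
```

View pics/s4c.png

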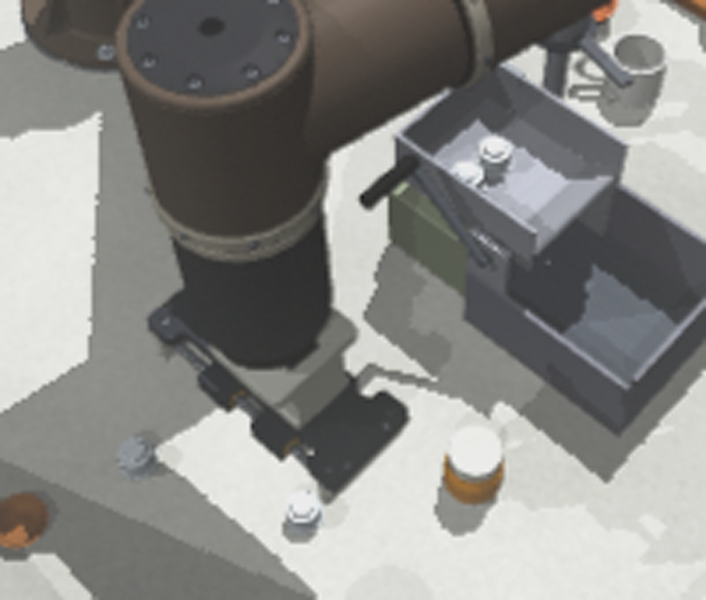

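>>> {"fn": "jog_arm", "kwargs": {"travel": [[0, 0.007, 0], [0, 0.007, 0], [0, 0.007, 0.12], [0, 0.007, 0.24], [0, 0.007, 0.338], [0, 0.007, 0.338], [0, 0.007, 0.338], [0, 0.007, 0.338], [0, 0.007, 0.338], [0, 0.007, 0.338]], "dr": [[0, 0, 0], [0, 0, 0], [0, 0, 0], [0, 0, 0], [0, 0, 0], [0, 0, 0], [0, 0, 0], [0, 0, 0], [0, 0, 0], [0, 0, 0]], "claw": [0.7, 0.7, 0.7, 0.7, 0.7, 0.7, 0.2, 0.2, 0.2, 0.2]}}

```text
time_s: 19.3
tcp_pos: [0.6469, -0.2869, 0.0057]
eef_rot: [-180.0, -0.0, -87.4]
contact_force: [0.2, 0.2, -0.4]
gripper_width: 0.0301
gripper_force: 25.0
```

```bash
python3 - <<'E'
from h import *
st()
plan([[.545,.0932,.26,-87]],[.6472,-.2853,.006,-87])
E
```

```text
19.3 [ 0.6469 -0.2869  0.0057] [-179.99   -0.    -87.45] F [ 0.2  0.2 -0.4] w 0.0301 25.0 j [ -8.  34.  -8.  -0. -48.  11.]
1 [[-0.767,0.165,-0.508]]
[[0,0,0.0]]
```

>>> {"fn": "jog_arm", "kwargs": {"travel": [[0, 0, -0.12], [0, 0, -0.24], [0, 0, -0.36], [-0.03, 0.006, -0.48], [-0.15, 0.032, -0.508], [-0.27, 0.058, -0.508], [-0.39, 0.084, -0.508], [-0.51, 0.11, -0.508], [-0.63, 0.136, -0.508], [-0.73, 0.157, -0.508]], "dr": [[0, 0, 0], [0, 0, 0], [0, 0, 0], [0, 0, 0], [0, 0, 0], [0, 0, 0], [0, 0, 0], [0, 0, 0], [0, 0, 0], [0, 0, 0]], "claw": [0.2, 0.2, 0.2, 0.2, 0.2, 0.2, 0.2, 0.2, 0.2, 0.2]}}

```text
time_s: 20.55
tcp_pos: [0.5512, 0.0763, 0.2601]
eef_rot: [-179.9, 0.0, -87.4]
contact_force: [0.8, 0.9, 0.3]
gripper_width: 0.0301
gripper_force: 25.0
```

>>> {"fn": "jog_arm", "kwargs": {"travel": [[-0.037, 0.008, 0], [-0.037, 0.008, 0.1], [-0.037, 0.008, 0.2], [-0.037, 0.008, 0.244], [-0.037, 0.008, 0.244], [-0.037, 0.008, 0.244], [-0.037, 0.008, 0.244], [-0.037, 0.008, 0.244], [-0.037, 0.008, 0.12], [-0.037, 0.008, 0]], "dr": [[0, 0, 0], [0, 0, 0], [0, 0, 0], [0, 0, 0], [0, 0, 0], [0, 0, 0], [0, 0, 0], [0, 0, 0], [0, 0, 0], [0, 0, 0]], "claw": [0.2, 0.2, 0.2, 0.2, 0.2, 0.55, 0.55, 0.55, 0.55, 0.55]}}

```text
time_s: 21.8
tcp_pos: [0.5471, 0.0924, 0.2614]
eef_rot: [180.0, -0.0, -87.4]
contact_force: [0.8, 0.2, 0.5]
gripper_width: 0.0484
gripper_force: 0.0
```

```bash
python3 - <<'E'
from h import *
st()
for n in('scene','top'):
    c=r.capture(n);P=cloud(c);save(c,n+'5.png')
    for o in caps(c,P,zmin=.014): print(n,'cap',o[:4])
A=[.5018,-.3588]
plan([[*A,.26,-87]],[.545,.0932,.26,-87])
plan([[.583,.0751,.27,-87]],[*A,.006,-87])
E
```

```text
21.8 [0.5471 0.0924 0.2614] [ 1.7998e+02 -3.0000e-02 -8.7430e+01] F [0.8 0.2 0.5] w 0.0484 0.0 j [ 30.   8. -12.   0. -70. -27.]
scene cap [ 5.021e-01 -3.587e-01  2.250e-02  7.300e+01]
scene cap [ 3.864e-01 -4.927e-01  1.770e-02  3.900e+01]
scene cap [ 7.296e-01 -1.543e-01  2.700e-02  8.700e+01]
scene cap [ 0.8328 -0.4152  0.0279 22.    ]
top cap [ 8.002e-01 -3.609e-01  2.730e-02  5.200e+01]
top cap [ 7.184e-01 -1.508e-01  2.760e-02  4.100e+01]
top cap [ 5.016e-01 -3.600e-01  2.330e-02  5.200e+01]
top cap [ 3.950e-01 -4.926e-01  1.760e-02  1.900e+01]
1 [[0.898,0.134,0.0]]
[[0,0,0.0]]
1 [[-0.858,-0.208,-0.528]]
[[0,0,0.0]]
```

>>> {"fn": "jog_arm", "kwargs": {"travel": [[0.11, 0.016, 0], [0.23, 0.034, 0], [0.35, 0.052, 0], [0.47, 0.07, 0], [0.59, 0.088, 0], [0.71, 0.106, 0], [0.83, 0.124, 0.02], [0.898, 0.134, 0.1], [0.898, 0.134, 0.21], [0.898, 0.134, 0.32]], "dr": [[0, 0, 0], [0, 0, 0], [0, 0, 0], [0, 0, 0], [0, 0, 0], [0, 0, 0], [0, 0, 0], [0, 0, 0], [0, 0, 0], [0, 0, 0]], "claw": [0.55, 0.7, 0.7, 0.7, 0.7, 0.7, 0.7, 0.7, 0.7, 0.7]}}

```text
time_s: 23.15
tcp_pos: [0.5003, -0.3598, 0.0986]
eef_rot: [-179.9, -0.0, -87.5]
contact_force: [-0.1, 0.1, -0.2]
gripper_width: 0.0611
gripper_force: 0.0
```

>>> {"fn": "jog_arm", "kwargs": {"travel": [[0, 0, 0.1], [0, 0, 0.188], [0, 0, 0.188], [0, 0, 0.188], [0, 0, 0.188], [0, 0, 0.188], [0, 0, 0.188], [0, 0, 0.08], [0, 0, -0.04], [0, 0, -0.16]], "dr": [[0, 0, 0], [0, 0, 0], [0, 0, 0], [0, 0, 0], [0, 0, 0], [0, 0, 0], [0, 0, 0], [0, 0, 0], [0, 0, 0], [0, 0, 0]], "claw": [0.7, 0.7, 0.7, 0.2, 0.2, 0.2, 0.2, 0.2, 0.2, 0.2]}}

```text
time_s: 24.4
tcp_pos: [0.5001, -0.3588, 0.1816]
eef_rot: [180.0, 0.0, -87.4]
contact_force: [1.2, -0.0, -0.7]
gripper_width: 0.0301
gripper_force: 25.0
```

```bash
python3 - <<'E'
from h import *
st()
c=r.capture('scene');save(c,'scene6.png');P=cloud(c)
for o in caps(c,P,x=(.48,.67),y=(-.04,.15),zmin=.128,zmax=.16): print(o[:4])
plan([[.583,.0751,.27,-87]],[.5018,-.3588,.18,-87])
E
```

```text
24.4 [ 0.5001 -0.3588  0.1816] [179.99   0.   -87.44] F [ 1.2 -0.  -0.7] w 0.0301 25.0 j [-18.  17. -11.  -0. -62.  20.]
[5.734e-01 4.400e-02 1.440e-01 9.590e+02]
[ 0.4994 -0.0186  0.1483 12.    ]
[5.548e-01 1.720e-02 1.429e-01 4.200e+01]
1 [[-0.858,-0.208,-0.18]]
[[0,0,0.0]]
```

>>> {"fn": "jog_arm", "kwargs": {"travel": [[0, 0, -0.11], [-0.05, -0.012, -0.18], [-0.17, -0.041, -0.18], [-0.29, -0.07, -0.18], [-0.41, -0.1, -0.18], [-0.53, -0.128, -0.18], [-0.65, -0.158, -0.18], [-0.77, -0.187, -0.18], [-0.858, -0.208, -0.18], [-0.858, -0.208, -0.18]], "dr": [[0, 0, 0], [0, 0, 0], [0, 0, 0], [0, 0, 0], [0, 0, 0], [0, 0, 0], [0, 0, 0], [0, 0, 0], [0, 0, 0], [0, 0, 0]], "claw": [0.2, 0.2, 0.2, 0.2, 0.2, 0.2, 0.2, 0.2, 0.2, 0.2]}}

```text
time_s: 25.7
tcp_pos: [0.5854, 0.0772, 0.2689]
eef_rot: [180.0, 0.0, -87.2]
contact_force: [0.4, -1.0, 0.0]
gripper_width: 0.0306
gripper_force: 25.0
```

>>> {"fn": "jog_arm", "kwargs": {"travel": [[0, 0, 0.1], [0, 0, 0.2], [0, 0, 0.23], [0, 0, 0.23], [0, 0, 0.23], [0, 0, 0.23], [0, 0, 0.23], [0, 0, 0.1], [0, 0, 0], [0, 0, 0]], "dr": [[0, 0, 0], [0, 0, 0], [0, 0, 0], [0, 0, 0], [0, 0, 0], [0, 0, 0], [0, 0, 0], [0, 0, 0], [0, 0, 0], [0, 0, 0]], "claw": [0.2, 0.2, 0.2, 0.2, 0.55, 0.55, 0.55, 0.55, 0.55, 0.55]}}

```text
time_s: 26.95
tcp_pos: [0.5875, 0.0748, 0.2753]
eef_rot: [-179.5, 0.1, -87.4]
contact_force: [0.0, -0.4, -0.5]
gripper_width: 0.0478
gripper_force: 0.0
```

>>> {"fn": "jog_arm", "kwargs": {"travel": [[0.1, 0.065, -0.02], [0.2, 0.13, -0.02], [0.296, 0.194, -0.02], [0.296, 0.194, -0.02], [0.296, 0.194, -0.02], [0.296, 0.194, 0.06], [0.296, 0.194, 0.14], [0.296, 0.194, 0.204], [0.296, 0.194, 0.204], [0.296, 0.194, 0.204]], "dr": [[0, 0, 0], [0, 0, 0], [0, 0, 0], [0, 0, 0], [0, 0, 0], [0, 0, 0], [0, 0, 0], [0, 0, 0], [0, 0, 0], [0, 0, 0]], "claw": [0.55, 0, 0, 0, 0, 0, 0, 0, 0, 0]}}

```text
time_s: 28.2
tcp_pos: [0.4961, -0.0774, 0.1686]
eef_rot: [-179.9, -0.0, -87.4]
contact_force: [0.2, -0.1, 0.8]
gripper_width: 0.0003
gripper_force: 0.0
```

```bash
python3 - <<'E'
from h import *
st()
for n in('scene','top'):
    c=r.capture(n);save(c,n+'7.png');P=cloud(c)
    for o in caps(c,P): print(n,o[:4])
    m=(P[...,2]>.186)&(P[...,2]<.21)&(P[...,0]>.50)&(P[...,0]<.65)&(P[...,1]>-.2)&(P[...,1]<-.03)
    q=P[m];print(len(q),q.min(0),q.max(0))
    if n=='scene': cv2.imwrite('pics/s7c.png',cv2.resize(cv2.imread('pics/scene7.png')[110:290,150:350],(660,594),interpolation=cv2.INTER_CUBIC))
E
```

```text
28.2 [ 0.4961 -0.0774  0.1686] [-1.7994e+02 -2.0000e-02 -8.7370e+01] F [ 0.2 -0.1  0.8] w 0.0003 0.0 j [ 14.   7. -26.   0. -57. -11.]
scene [ 7.300e-01 -1.543e-01  2.960e-02  7.600e+01]
scene [ 0.8322 -0.4152  0.0299 19.    ]
49 [ 0.50722375 -0.10159885  0.1861241 ] [ 0.54807442 -0.0689844   0.20246314]
top [ 8.005e-01 -3.617e-01  2.970e-02  4.500e+01]
top [ 7.183e-01 -1.506e-01  2.800e-02  4.000e+01]Traceback (most recent call last):
  File "<stdin>", line 7, in <module>
    return umr_minimum(a, axis, None, out, keepdims, initial, where)
ValueError: zero-size array to reduction operation minimum which has no identity
```

View pics/s7c.png

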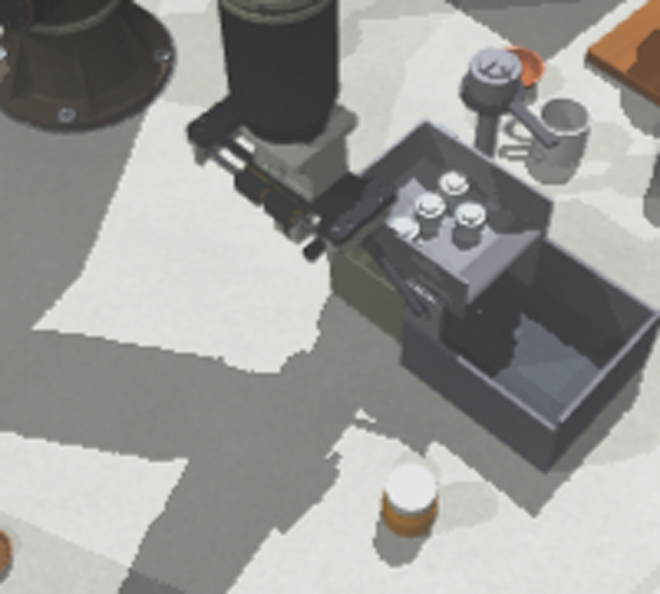

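>>> {"fn": "jog_arm", "kwargs": {"travel": [[0, -0.032, 0], [0, -0.062, -0.032], [0, -0.098, -0.056], [0, -0.14, -0.074], [0, -0.182, -0.084], [0, -0.226, -0.084], [0, -0.27, -0.074], [0, -0.31, -0.056], [0, -0.338, -0.04], [0, -0.35, -0.03]], "dr": [[0, 0, 0], [0, 0, 0], [0, 0, 0], [0, 0, 0], [0, 0, 0], [0, 0, 0], [0, 0, 0], [0, 0, 0], [0, 0, 0], [0, 0, 0]], "claw": [0, 0, 0, 0, 0, 0, 0, 0, 0, 0]}}

```text
time_s: 29.55
tcp_pos: [0.6701, -0.0703, 0.1821]
eef_rot: [179.9, -0.0, -87.5]
contact_force: [-4.2, -0.5, 3.4]
gripper_width: 0.0006
gripper_force: 2.4
```

```bash
python3 - <<'E'
from h import *
st()
O=np.array([.619,.057,.125]);a=np.radians(3);Rr=np.array([[np.cos(a),-np.sin(a),0],[np.sin(a),np.cos(a),0],[0,0,1]])
for n in('scene','top'):
    c=r.capture(n);save(c,n+'8.png');P=(cloud(c)-O)@Rr
    for k in (0,):
        rad=np.hypot(P[...,0],P[...,2]); m=(rad>95)&(rad<130)
    m=(P[...,1]<-.09)&(P[...,1]>-.16)&(P[...,2]>.04)&(P[...,2]<.115)&(P[...,0]>.05)&(P[...,0]<.12)
    print(n,m.sum(),P[m].mean(0).round(3) if m.any() else '')
cv2.imwrite('pics/s8c.png',cv2.resize(cv2.imread('pics/scene8.png')[110:290,200:400],(660,594),interpolation=cv2.INTER_CUBIC))
E
```

```text
29.55 [ 0.6701 -0.0703  0.1821] [ 1.7995e+02 -1.0000e-02 -8.7450e+01] F [-4.2 -0.5  3.4] w 0.0006 2.4 j [ 11.  22.  -3.   0. -65.  -8.]
scene 54 [ 0.072 -0.142  0.084]
top 7 [ 0.061 -0.092  0.08 ]
```

View pics/s8c.png

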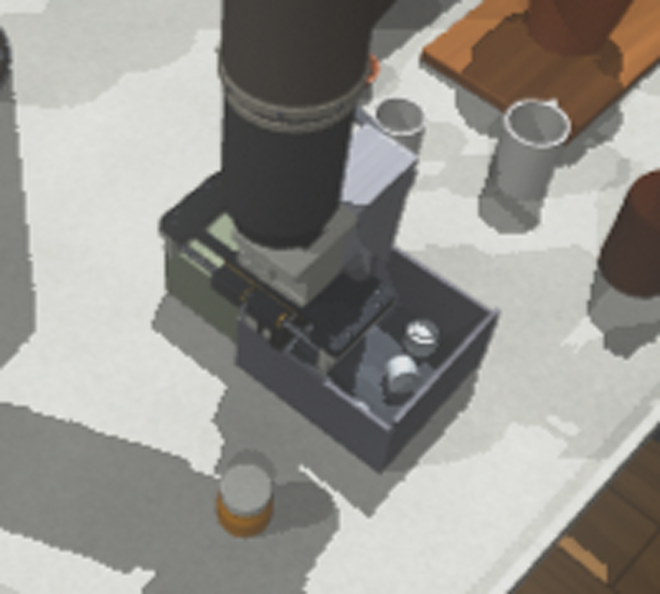

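>>> {"fn": "jog_arm", "kwargs": {"travel": [[0, -0.014, 0.012], [0, -0.016, 0.014], [0, -0.016, 0.014], [0, -0.016, 0.014], [0, -0.016, 0.014], [0, -0.016, 0.014], [0, -0.016, 0.014], [0, -0.016, 0.014], [0, -0.016, 0.014], [0, -0.016, 0.014]], "dr": [[0, 0, 0], [0, 0, 0], [0, 0, 0], [0, 0, 0], [0, 0, 0], [0, 0, 0], [0, 0, 0], [0, 0, 0], [0, 0, 0], [0, 0, 0]], "claw": [0, 0, 0, 0, 0, 0, 0, 0, 0, 0]}}

```text
time_s: 30.9
tcp_pos: [0.6767, -0.0698, 0.1757]
eef_rot: [179.9, 0.0, -87.5]
contact_force: [-5.6, -0.5, 1.8]
gripper_width: 0.0004
gripper_force: 3.0
```

```bash
python3 - <<'E'
from h import *
st()
O=np.array([.619,.057,.125]);a=np.radians(3);Rr=np.array([[np.cos(a),-np.sin(a),0],[np.sin(a),np.cos(a),0],[0,0,1]])
c=r.capture('scene');save(c,'scene9.png');P=(cloud(c)-O)@Rr
m=(P[...,1]<-.13)&(P[...,1]>-.16)&(P[...,2]>.04)&(P[...,2]<.115)&(P[...,0]>.05)&(P[...,0]<.12)
print(m.sum(),P[m].mean(0).round(3))
# cup wall plane: side points inside cup beyond
m=(P[...,1]>0)&(P[...,1]<.064)&(P[...,2]>.02)&(P[...,2]<.15)&(abs(P[...,0])<.08);q=P[m]
print(len(q)); 
if len(q)>20: print(np.polyfit(q[:,2],q[:,0],1))
E
```

```text
30.9 [ 0.6767 -0.0698  0.1757] [ 1.7994e+02  1.0000e-02 -8.7450e+01] F [-5.6 -0.5  1.8] w 0.0004 3.0 j [ 10.  23.  -2.  -0. -65.  -8.]
49 [ 0.075 -0.146  0.076]
362
[-0.1294832   0.05500797]
```

>>> {"fn": "jog_arm", "kwargs": {"travel": [[0, 0.028, -0.024], [0, 0.056, -0.04], [0, 0.096, -0.058], [0, 0.14, -0.068], [0, 0.184, -0.068], [0, 0.226, -0.058], [0, 0.268, -0.04], [0, 0.304, -0.016], [0, 0.342, 0.008], [0, 0.382, 0.016]], "dr": [[0, 0, 0], [0, 0, 0], [0, 0, 0], [0, 0, 0], [0, 0, 0], [0, 0, 0], [0, 0, 0], [0, 0, 0], [0, 0, 0], [0, 0, 0]], "claw": [0, 0, 0, 0, 0, 0, 0, 0, 0, 0]}}

```text
time_s: 32.2
tcp_pos: [0.4865, -0.0781, 0.168]
eef_rot: [-179.9, 0.0, -87.4]
contact_force: [0.2, -0.7, 0.3]
gripper_width: 0.0003
gripper_force: 0.0
```

```bash
python3 - <<'E'
from h import *
st()
c=r.capture('scene');save(c,'scene10.png');P=cloud(c)
cv2.imwrite('pics/s10c.png',cv2.resize(cv2.imread('pics/scene10.png')[110:290,200:400],(660,594),interpolation=cv2.INTER_CUBIC))
# rec -140,-128 -> collar hover
s=[.6257-.14*.9986,-.0708-.14*.0523,.168,-87]
plan([[s[0],s[1],.28,-87],[.5126,.1940,.28,-87],[.5126,.194,.28,35]],s)
E
```

```text
32.2 [ 0.4865 -0.0781  0.168 ] [-1.7986e+02  3.0000e-02 -8.7430e+01] F [ 0.2 -0.7  0.3] w 0.0003 0.0 j [ 14.   6. -27.  -0. -57. -11.]
3 [[-0.0,0.0,-0.224],[-0.541,-0.082,-0.224],[-0.541,-0.082,-0.224]]
[[0,0,0.0],[0,0,0.0],[0,0,-0.3389]]
```

View pics/s10c.png

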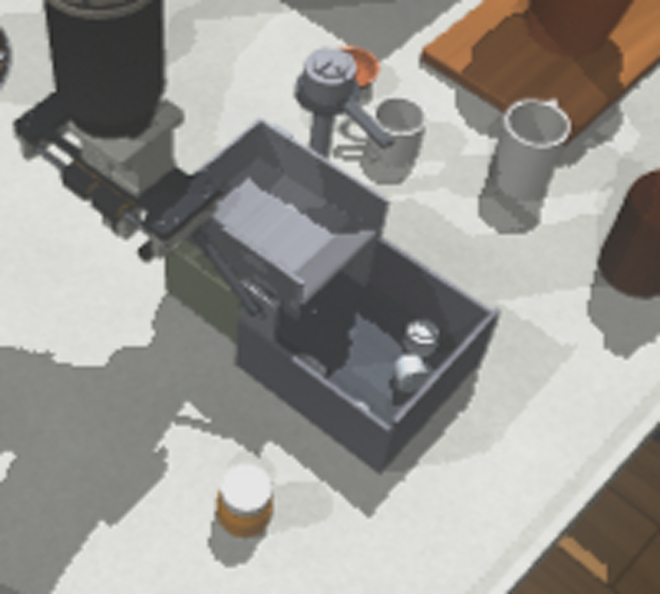

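>>> {"fn": "jog_arm", "kwargs": {"travel": [[0, 0, -0.12], [0, 0, -0.224], [-0.1, -0.015, -0.224], [-0.21, -0.032, -0.224], [-0.32, -0.049, -0.224], [-0.43, -0.066, -0.224], [-0.539, -0.082, -0.224], [-0.539, -0.082, -0.224], [-0.539, -0.082, -0.224], [-0.539, -0.082, -0.224]], "dr": [[0, 0, 0], [0, 0, -0.02], [0, 0, -0.05], [0, 0, -0.08], [0, 0, -0.11], [0, 0, -0.14], [0, 0, -0.17], [0, 0, -0.2], [0, 0, -0.2278], [0, 0, -0.2278]], "claw": [0, 0, 1, 1, 1, 1, 1, 1, 1, 1]}}

```text
time_s: 33.5
tcp_pos: [0.516, 0.1933, 0.2806]
eef_rot: [-179.9, -0.1, -5.5]
contact_force: [0.7, -0.6, -0.5]
gripper_width: 0.0752
gripper_force: 0.0
```

```bash
python3 - <<'E'
from h import *
st()
O=np.array([.620,.058,0]);a=np.radians(3);Rr=np.array([[np.cos(a),-np.sin(a),0],[np.sin(a),np.cos(a),0],[0,0,1]])
for n in('scene','top'):
    c=r.capture(n);P=cloud(c);Q=(P-O)@Rr
    m=(P[...,2]>.18)&(P[...,2]<.195)&(P[...,0]>.545)&(P[...,0]<.65)&(P[...,1]>.13)&(P[...,1]<.21)
    q=P[m]
    if len(q)>20: print('finger',len(q),q.mean(0).round(4),np.degrees(np.arctan2(*(q.mean(0)[:2]-[.5125,.194])[::-1])))
    m=(Q[...,2]>.005)&(Q[...,2]<.05)&(Q[...,0]>-.02)&(Q[...,0]<.175)&(abs(Q[...,1])<.083)
    k,l,s_,ce=cv2.connectedComponentsWithStats(((Q[...,2]>.016)&m).astype('uint8'))
    for i in range(1,k):
        if s_[i,4]>5: print(n,'bin obj',s_[i,4],Q[l==i].mean(0).round(3))
E
```

```text
33.5 [0.516  0.1933 0.2806] [-1.7989e+02 -1.1000e-01 -5.4700e+00] F [ 0.7 -0.6 -0.5] w 0.0752 0.0 j [ 41.   7. -10.   0. -73.  44.]
finger 81 [0.5792 0.1761 0.1865] -15.041375261622308
scene bin obj 54 [0.017 0.078 0.034]
scene bin obj 28 [0.057 0.082 0.029]
scene bin obj 28 [0.097 0.082 0.038]
scene bin obj 74 [0.111 0.056 0.027]
scene bin obj 13 [0.133 0.082 0.031]
scene bin obj 96 [ 0.168 -0.002  0.033]
scene bin obj 26 [ 0.05  -0.056  0.034]
scene bin obj 83 [0.129 0.006 0.03 ]
finger 47 [0.5829 0.1762 0.1879] -14.220141817549612
top bin obj 111 [0.162 0.003 0.034]
top bin obj 55 [0.122 0.009 0.033]
top bin obj 22 [0.104 0.082 0.033]
top bin obj 48 [ 0.112 -0.069  0.03 ]
top bin obj 51 [0.105 0.055 0.029]
top bin obj 21 [ 0.045 -0.075  0.032]
```

>>> {"fn": "jog_arm", "kwargs": {"travel": [[0, 0, 0], [0, 0, 0.05], [0, 0, 0.13], [0, 0, 0.172], [0, 0, 0.172], [0, 0, 0.172], [0, 0, 0.172], [0, 0, 0.172], [0, 0, 0.172], [0, 0, 0.172]], "dr": [[0, 0, 0], [0, 0, 0], [0, 0, 0], [0, 0, 0], [0, 0, 0], [0, 0, 0], [0, 0, 0], [0, 0, 0], [0, 0, 0], [0, 0, 0]], "claw": [1, 1, 1, 1, 1, 0.4, 0.4, 0.4, 0.4, 0.4], "newtons": 30}}

```text
time_s: 34.85
tcp_pos: [0.5157, 0.1915, 0.194]
eef_rot: [179.9, 0.0, -5.4]
contact_force: [0.6, -4.6, 3.0]
gripper_width: 0.0534
gripper_force: 30.0
```

>>> {"fn": "jog_arm", "kwargs": {"travel": [[0, 0, 0], [0, 0, 0], [0, 0, 0], [0, 0, 0], [0, 0, 0], [0, 0, 0], [0, 0, 0], [0, 0, 0], [0, 0, 0], [0, 0, 0]], "dr": [[0, 0, 0.025], [0, 0, 0.05], [0, 0, 0.075], [0, 0, 0.1], [0, 0, 0.125], [0, 0, 0.15], [0, 0, 0.175], [0, 0, 0.195], [0, 0, 0.206], [0, 0, 0.206]], "claw": [0.4, 0.4, 0.4, 0.4, 0.4, 0.4, 0.4, 0.4, 0.4, 0.4]}}

```text
time_s: 36.1
tcp_pos: [0.5109, 0.1864, 0.1938]
eef_rot: [179.4, -0.5, -79.7]
contact_force: [-17.0, -20.1, 19.1]
gripper_width: 0.0536
gripper_force: 30.0
```

>>> {"fn": "jog_arm", "kwargs": {"travel": [[0, 0, 0], [0, 0, 0], [0, 0, 0], [0, 0, 0], [0, 0, -0.1], [0, 0, -0.2], [-0.06, -0.06, -0.25], [-0.12, -0.12, -0.25], [-0.18, -0.18, -0.25], [-0.2, -0.2, -0.25]], "dr": [[0, 0, 0], [0, 0, 0], [0, 0, 0], [0, 0, 0], [0, 0, 0], [0, 0, 0], [0, 0, 0], [0, 0, 0], [0, 0, 0], [0, 0, 0]], "claw": [0.4, 1, 1, 1, 1, 1, 1, 1, 1, 1]}}

```text
time_s: 37.35
tcp_pos: [0.597, 0.3111, 0.317]
eef_rot: [179.9, -0.0, -79.5]
contact_force: [-0.9, -0.1, -0.5]
gripper_width: 0.0878
gripper_force: 0.0
```

```bash
python3 - <<'E'
from h import *
st()
for n in('scene','top'):
    c=r.capture(n);save(c,n+'11.png');P=cloud(c)
    m=(P[...,2]>.181)&(P[...,2]<.195)&(P[...,0]>.45)&(P[...,0]<.57)&(P[...,1]>.085)&(P[...,1]<.16)
    q=P[m]
    if len(q)>20: print('finger',len(q),q.mean(0).round(4),np.degrees(np.arctan2(*(q.mean(0)[:2]-[.5125,.194])[::-1])))
cv2.imwrite('pics/s11c.png',cv2.resize(cv2.imread('pics/scene11.png')[110:260,230:390],(640,600),interpolation=cv2.INTER_CUBIC))
E
```

```text
37.35 [0.597  0.3111 0.317 ] [ 1.7993e+02 -4.0000e-02 -7.9550e+01] F [-0.9 -0.1 -0.5] w 0.0878 0.0 j [ 44.  18.   9.  -0. -81. -34.]
finger 82 [0.5105 0.1244 0.1865] -91.61317391460436
finger 103 [0.5077 0.1245 0.1874] -93.96377750884187
```

View pics/s11c.png

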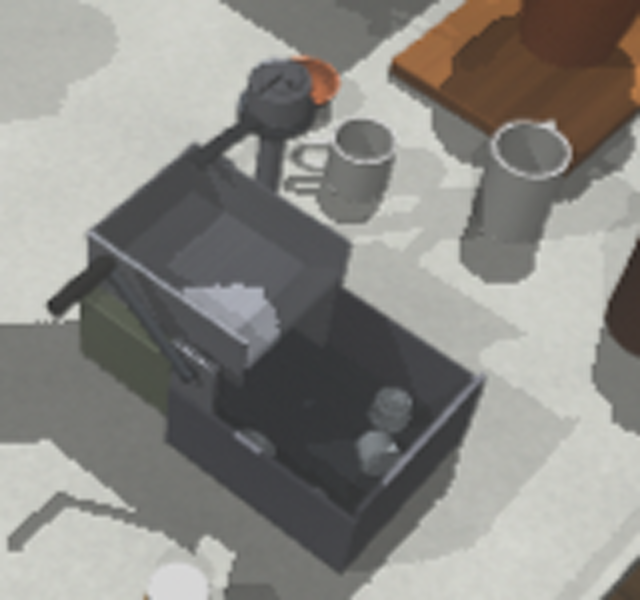

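```bash
cat > ang.py <<'E'
from h import *
def lineang(q,axis):  # fit with RANSAC-ish cv2.fitLine
    vx,vy,*_=cv2.fitLine((q[:,:2]*1000).astype('float32'),cv2.DIST_HUBER,0,.01,.01).ravel();return np.degrees(np.arctan2(vy,vx))
for n in('scene','top'):
    c=r.capture(n);P=cloud(c)
    m=(P[...,2]>.205)&(P[...,2]<.23)&(P[...,0]>.47)&(P[...,0]<.56)&(P[...,1]>.14)&(P[...,1]<.24);q=P[m]
    (cx,cy),rr=cv2.minEnclosingCircle((q[:,:2]*1000).astype('float32'))
    b=(P[...,2]>.183)&(P[...,2]<.192)&(P[...,0]>.45)&(P[...,0]<.58)&(P[...,1]>.085)&(P[...,1]<.155);f=P[b]
    print(n,'collar',cx,cy,rr,'n',len(f),'finger PCA',lineang(f,0),'from centre',np.degrees(np.arctan2(f[:,1].mean()*1000-cy,f[:,0].mean()*1000-cx)))
    # yaw: edges of cup and bin
    for t,z0,z1,x0,x1,y0,y1 in [('cupR',.166,.179,.5,.66,-.04,-.005),('cupL',.166,.179,.53,.66,.10,.15),('cupB',.166,.179,.45,.505,-.01,.1),('binF',.075,.108,.77,.85,-.02,.13)]:
        m=(P[...,2]>z0)&(P[...,2]<z1)&(P[...,0]>x0)&(P[...,0]<x1)&(P[...,1]>y0)&(P[...,1]<y1);q=P[m]
        if len(q)>15: print('  ',t,len(q),round(float(lineang(q,0)),1),q.mean(0).round(4))
    e=2
    img=c['pixels'];
    uv=np.argwhere(b).mean(0)
    save(c,n+'12.png')
E
python3 ang.py; python3 - <<'E'
import cv2,numpy as np
a=cv2.imread('pics/scene12.png')[118:168,262:327];b=cv2.imread('pics/top12.png')[195:245,155:220]
cv2.imwrite('pics/c12.png',np.hstack([cv2.resize(i,(390,300),interpolation=cv2.INTER_CUBIC) for i in(a,b)]))
E
```

```text
scene collar 513.34521484375 189.1016387939453 28.413969039916992 n 69 finger PCA 89.721436 from centre -92.6863545392523
   cupR 115 3.0 [ 0.5819 -0.0145  0.1717]
   cupL 76 2.8 [0.5909 0.1193 0.1716]
   cupB 58 -87.2 [0.4918 0.0452 0.1718]
   binF 135 -86.5 [0.7877 0.0515 0.0921]
top collar 509.5914001464844 189.34693908691406 26.920866012573242 n 91 finger PCA 88.37988 from centre -91.77744393928438
   cupR 54 3.2 [ 0.5734 -0.0157  0.1733]
   cupL 48 3.6 [0.5919 0.1192 0.1728]
   cupB 45 -86.4 [0.489  0.0459 0.1726]
   binF 126 -86.8 [0.7833 0.0555 0.0921]
```

View pics/c12.png

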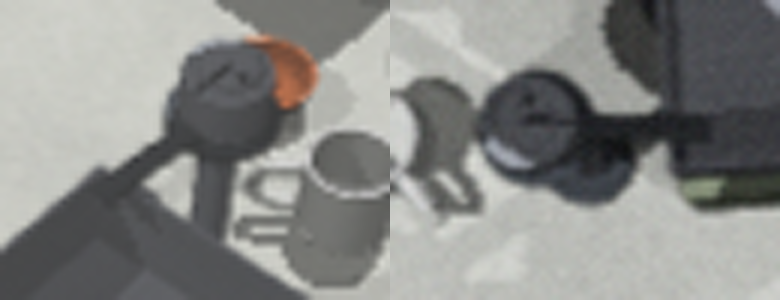

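>>> {"fn": "jog_arm", "kwargs": {"travel": [[0.07, 0.07, 0], [0.14, 0.14, 0], [0.205, 0.21, 0], [0.205, 0.21, 0], [0.205, 0.21, 0.1], [0.205, 0.21, 0.18], [0.205, 0.21, 0.246], [0.205, 0.21, 0.246], [0.205, 0.21, 0.246], [0.205, 0.21, 0.246]], "dr": [[0, 0, 0], [0, 0, 0], [0, 0, 0], [0, 0, 0], [0, 0, 0], [0, 0, 0], [0, 0, 0], [0, 0, 0], [0, 0, 0], [0, 0, 0]], "claw": [1, 1, 1, 1, 1, 1, 1, 1, 0.4, 0.4]}}

```text
time_s: 38.8
tcp_pos: [0.5122, 0.1899, 0.1974]
eef_rot: [-179.8, 0.1, -79.6]
contact_force: [0.2, -0.2, 0.1]
gripper_width: 0.0729
gripper_force: 0.0
```

>>> {"fn": "jog_arm", "kwargs": {"travel": [[0, 0, 0], [0, 0, 0], [0, 0, 0], [0, 0, 0], [0, 0, 0], [0, 0, 0], [0, 0, 0], [0, 0, 0], [0, 0, 0], [0, 0, 0]], "dr": [[0, 0, 0], [0, 0, 0], [0, 0, 0], [0, 0, -0.006], [0, 0, -0.011], [0, 0, -0.011], [0, 0, -0.011], [0, 0, -0.011], [0, 0, -0.011], [0, 0, -0.011]], "claw": [0.4, 0.4, 0.4, 0.4, 0.4, 0.4, 0.4, 0.4, 1, 1]}}

```text
time_s: 40.05
tcp_pos: [0.5115, 0.1895, 0.1957]
eef_rot: [-180.0, 0.0, -75.6]
contact_force: [-0.1, 1.2, -0.2]
gripper_width: 0.068
gripper_force: 0.0
```

>>> {"fn": "jog_arm", "kwargs": {"travel": [[0, 0, 0], [0, 0, 0], [0, 0, -0.1], [0, 0, -0.2], [0, 0, -0.25], [-0.06, -0.06, -0.25], [-0.12, -0.12, -0.25], [-0.18, -0.18, -0.25], [-0.2, -0.2, -0.25], [-0.2, -0.2, -0.25]], "dr": [[0, 0, 0], [0, 0, 0], [0, 0, 0], [0, 0, 0], [0, 0, 0], [0, 0, 0], [0, 0, 0], [0, 0, 0], [0, 0, 0], [0, 0, 0]], "claw": [1, 1, 1, 1, 1, 1, 1, 1, 1, 1]}}

```text
time_s: 41.3
tcp_pos: [0.5834, 0.3114, 0.3195]
eef_rot: [179.9, -0.0, -75.6]
contact_force: [-0.2, -0.2, -0.1]
gripper_width: 0.088
gripper_force: 0.0
```

```bash
python3 ang.py | grep collar; python3 -c "
from h import *
st()"
```

```text
scene collar 512.3510131835938 188.73887634277344 26.591684341430664 n 70 finger PCA -86.914764 from centre -87.53277613833775
top collar 509.8174133300781 188.5700225830078 26.805801391601562 n 80 finger PCA -86.47289 from centre -87.33851058924363
41.4 [0.5831 0.3104 0.3206] [ 1.7999e+02 -1.0000e-02 -7.5650e+01] F [0.7 0.  0.7] w 0.0876 0.0 j [ 45.  17.   7.   0. -81. -31.]
```

Finger direction is now −86.5 to −87.5° in both views. The locked mark is at −86.85°, the cup is home and the capsules are in the bin, so I am handing in.

```bash
python3 -c "
from h import *
print(r.close_job())"
```

```text
the job is handed in; nothing more can be done
None
```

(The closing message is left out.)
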